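# Drop the nose-weight balls into the catch tray

## Task

Push the pulled-out catch tray (blue front) fully home under the mouth of the chute. Then press down the red pad of the rocking lever so that its far end lifts the gate, keep it pressed until all three steel balls have rolled into the tray, and let go so that the gate comes down again. Do it all with the fingertips: do not touch the balls or the gate itself, pick nothing up, and leave the cotton reel, clothes peg and wood offcut as they are.

Things in the scene. Friction and masses are not known exactly. Their poses are not given: they have to be found in the camera images.
- dispenser: Plywood ball dispenser fixed to the bench, 284 mm long (its y), 150 deep (x), 115 high. Origin on the bench top, z up. Its chute lies at x=0 and falls toward +y, mouth at y=0.045, 56 mm up; the tray slides along x at y=0.075. The lever beam runs along y at x=0.034 behind the chute, pivot (axis along x) at y=-0.070, 105 mm up between 115 mm posts; red pad at its -y end, gate at +y.
- pad_top (a point): Centre of the upper face of the round red pad (30 mm across) on the -y end of the lever; about 116 mm above the bench at rest, 70 mm from the pivot axis, free space above. Pressed straight down it sinks 21 mm to its stop, with about 3 N to start and 5 N at the bottom; a spring brings it back when let go.
- lever (a joint): Tilt of the rocking lever in rad: 0 at rest (gate down, 3 mm above the chute floor), 0.30 at the stop with the pad fully down (gate raised 28 mm). The balls can pass from about 0.2.
- gate (a point): Middle of the lower edge of the aluminium gate plate (21 mm wide, 42 mm high), which hangs from a wooden cross arm on the +y end of the lever and stands across the chute. Plate and cross arm are not to be touched.
- tray_front (a point): Centre of the outer face of the tray's blue front, 84 mm wide (dispenser's y), 40 mm high, facing the dispenser's -x; this point is 32 mm above the bench. The bed under the tray is 12 mm high, with 21 mm high guide strips along both sides, 86 mm apart. Push it toward the dispenser's +x.
- tray (a joint): How far the catch tray stands pulled out, in m: 0 fully home against its stop, up to 0.075 pulled out toward the dispenser's -x. Slides with about 1.2 N of friction and stays where it is left.
- tray_in (a point): Centre of the inner floor of the catch tray (inside 62 x 72 mm, walls 25 mm high inside, axes along the dispenser's), 17 mm above the bench.
- ball_0_center (a point): One of three bright steel balls, 20 mm across, 33 g; the point is its centre. At the start the three lie in a row in the sloping chute, held back by the gate; they roll out by themselves when the gate is up.
- ball_1_center (a point): One of three bright steel balls, 20 mm across, 33 g; the point is its centre. At the start the three lie in a row in the sloping chute, held back by the gate; they roll out by themselves when the gate is up.
- ball_2_center (a point): One of three bright steel balls, 20 mm across, 33 g; the point is its centre. At the start the three lie in a row in the sloping chute, held back by the gate; they roll out by themselves when the gate is up.
- cotton_reel: Wooden reel of thread, 35 mm across, 42 mm high, standing loose on the bench in front of the chute. Origin at its underside. Leave alone.
- clothes_peg: Yellow clothes peg, 15 x 72 x 12 mm, lying loose on the bench in front of the pad end. Origin at its underside. Leave alone.
- wood_offcut: Pine offcut, 35 x 72 x 28 mm, lying loose on the bench beyond the tray on the dispenser's +y side. Origin at its underside. Leave alone.

How it is judged:
By the outcome, as a careful person would: the job done as asked, in the order asked, and still so for the second after the job is handed in, with the robot touching nothing.
It also fails if it takes over 38 s, if anything falls off the work surface, if the arm or the gripper's body presses on something with over 40 N, if the wrist force passes 120 N, or if a joint passes its speed limit or range.

## Robot

A 6-joint arm with a two-finger parallel gripper is mounted at the origin on a cart in front of the work surface, level with it; the furniture and walls round the work are solid. World frame = base frame: x ahead of the robot, y to its left, z up, the work surface at z = 0. Lengths are in m, angles in rad, forces in N, time in s.
With the tool pointing down it reaches from about 0.2 to 0.875 m from the base axis. Payload 3.4 kg.
Tool frame: the origin (TCP) lies between the finger pads; the fingertips stand 25 mm ahead of it and the grasp point (between the pads) lies 6 mm ahead of it (r.nose_length is the z of the fingertips in the tool frame, in m); z points along the fingers, y is the line along which they close (so a half turn about z gives the same grasp; the last joint's range is limited). The gripper opens to 94 mm and grips with 3 to 60 N. Pads are 16 mm wide; open, the fingers measure 119 mm over their backs; the gripper's body (75 mm by 177 mm) begins 78 mm behind the grasp point.
Start: joints at [-1.285, 0.276, 1.505, -0, 1.361, -0.121], TCP at [0.228, -0.528, 0.23] pointing down, gripper open.
Joint ranges: [-2.89, 2.89], [-0.75, 2.08], [0.22, 2.7], [-1.18, 4.32], [0.11, 2.71], [-2.7, 2.7]. Speed limits (rad/s): [2.57, 2.57, 3.14, 3.14, 3.14, 3.14].

## Interface

Orientations are given as a unit quaternion [w, x, y, z].
In Python, from plant import r, gripper_to, inverse_kinematics, vision, models, telemetry gives the robot as it stands. Calls block until the motion is done:
- r.move_to(position, orientation): joint-space move of the TCP to a pose.
- r.move_l(position, rot=None, vel=0.15, guard=None): straight line of the TCP; rot=None keeps the orientation; vel is the mean speed in m/s. With guard (N) it stops when the force on the tool has changed by that much, and returns True; else False.
- r.movej(angles): joint-space move.
- gripper_to(opening, f_grip=None): finger opening in m; f_grip is the grip in N (None keeps the last); returns when the fingers have stopped.
- r.hold(seconds).
- inverse_kinematics(position, orientation): joint angles nearest the present ones, or None.
- vision.snapshot(name): name is "side" or "top" or "wrist"; returns the picture (384x512x3 uint8, red, green, blue); there is no depth.
- vision.get_calibration(name): a dict with "fx", "fy", "cx", "cy" (pixels), "position" and "orientation" of the camera in the world. Camera axes: x right, y down, z forward; pixel columns grow to the right and rows downward; lengths in m; the calibration is good to about 2 mm. A picture is of the moment at which its call begins: read the wrist's pose just before it. get_calibration takes no time and is no camera call; for the wrist camera it gives the pose at the moment of the call.
A pose or a line that the arm cannot do raises r.PlanningError and nothing moves.
- r.sign_off(): hands the job in; it is judged then, once.
Trained networks look in the newest picture that a camera, given by its name, has taken for a name from the list of things; names that differ only in an ending like _2 or _b are one class to them, and where a whole thing is asked for, a point or a joint stands for the part that bears it (a point fixed in the world has none). Each returns a list of dicts, best first, with "score" (0 to 1); they miss things now and then, are a little off and sometimes report something else, mostly with a low value. They report only what shows in the picture. A call takes as long as a camera call.
- models.boxes_of(thing, camera): "at" ([x, y, z] in m, in world coordinates, good to about 4 mm: the middle of the surface that is visible of it).
- models.regions_of(thing, camera): "pixels" (384x512 bool, what is visible of it).
- models.mark_of(thing, camera): "at" ([x, y, z] in m, in world coordinates, good to about 4 mm: a listed point, or the origin of a listed thing).
Readings, each from a call of its own:
- telemetry.current_t(): time.
- telemetry.current_joints(): joint angles.
- telemetry.current_dq(): joint speeds.
- telemetry.current_joint_efforts(): joint torques, N m.
- telemetry.current_ee_pos(): TCP position.
- telemetry.current_tool_rot(): TCP orientation.
- telemetry.current_wrist_force(): force on the tool from outside, world axes, zero at the start.
- telemetry.current_torque(): the same for the moment, N m.
- telemetry.current_opening(): finger opening in m.
- telemetry.current_finger_force(): force on a finger pad.
Only numpy, scipy, OpenCV 4.12 (cv2) and the standard library are available. Lean on these libraries where they do the work, as an engineer would, in place of code of your own. Each camera call takes 0.05 s, during which the arm holds its last target. There are 200 camera calls.

## Working session

There is one attempt and no reset: what is moved stays moved. The work goes in short steps, each a Python script; the robot and the scene stay as the last script left them, time stands still between calls to the robot, and variables do not carry over. Pictures are saved under pics/ and viewed, at most 10 in all, crops included, and the job is handed in when it is done.

```bash
mkdir -p pics; ls
python3 - <<'E'
from plant import r, gripper_to, inverse_kinematics, vision, models, telemetry
import cv2, numpy as np
for c in ["top","side"]:
    im=vision.snapshot(c); cv2.imwrite(f"pics/{c}0.png",im[:,:,::-1])
    print(c,{k:np.round(v,3) for k,v in vision.get_calibration(c).items()})
    for n in ["dispenser","pad_top","gate","tray_front","tray_in","ball_0_center","cotton_reel","clothes_peg","wood_offcut"]:
        print(n,[(round(float(d["score"]),2),np.round(d["at"],3)) for d in models.mark_of(n,c)[:3]])
print(telemetry.current_t(), r.nose_length, telemetry.current_opening())
E
```

```text
pics
top {'fx': np.float64(452.632), 'fy': np.float64(452.632), 'cx': np.float64(249.254), 'cy': np.float64(190.592), 'position': array([0.356, 0.323, 0.958]), 'orientation': array([-0.05 ,  0.706, -0.704,  0.053])}
dispenser [(0.66, array([0.492, 0.308, 0.005]))]
pad_top [(0.88, array([0.52 , 0.163, 0.116])), (0.2, array([0.493, 0.312, 0.073]))]
gate [(0.96, array([0.493, 0.323, 0.06 ]))]
tray_front [(0.97, array([0.39 , 0.374, 0.03 ]))]
tray_in [(0.57, array([0.429, 0.376, 0.017]))]
ball_0_center [(0.6, array([0.49 , 0.312, 0.078]))]
cotton_reel [(0.79, array([0.394, 0.268, 0.004])), (0.28, array([0.493, 0.307, 0.004]))]
clothes_peg [(0.54, array([0.4  , 0.17 , 0.003])), (0.54, array([0.493, 0.323, 0.061]))]
wood_offcut [(0.89, array([0.476, 0.467, 0.   ]))]
side {'fx': np.float64(381.344), 'fy': np.float64(381.344), 'cx': np.float64(249.152), 'cy': np.float64(187.595), 'position': array([0.17 , 1.044, 0.449]), 'orientation': array([ 0.108, -0.149,  0.828, -0.529])}
dispenser [(0.61, array([ 0.49 ,  0.302, -0.002]))]
pad_top [(0.59, array([0.518, 0.165, 0.116]))]
gate [(0.86, array([0.487, 0.321, 0.065]))]
tray_front [(0.85, array([0.39 , 0.375, 0.028])), (0.51, array([0.434, 0.377, 0.014])), (0.31, array([0.49 , 0.319, 0.065]))]
tray_in [(0.77, array([0.435, 0.375, 0.018]))]
ball_0_center [(0.46, array([0.433, 0.376, 0.015]))]
cotton_reel [(0.65, array([0.392, 0.264, 0.002]))]
clothes_peg [(0.67, array([ 0.396,  0.166, -0.   ])), (0.47, array([0.492, 0.276, 0.083]))]
wood_offcut [(0.72, array([ 0.473,  0.475, -0.004]))]
1.0 0.025 0.09406298144863352
```

View pics/top0.png

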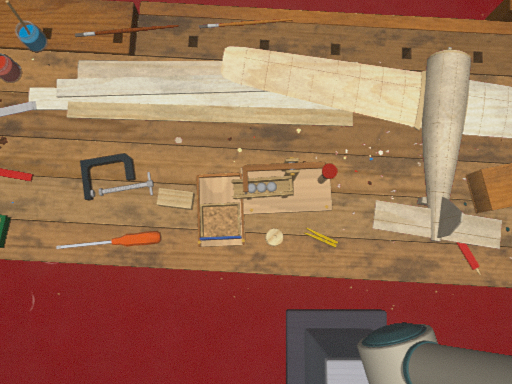

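View pics/side0.png

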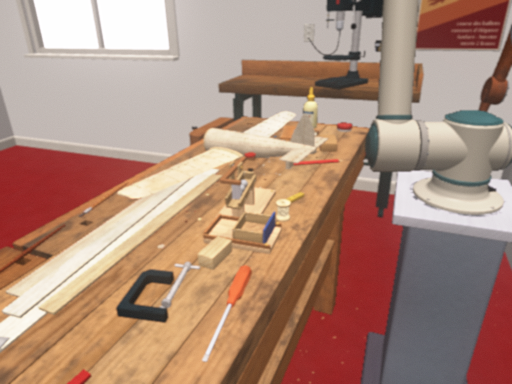

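The top view shows the dispenser at about (265,195), with its blue tray front at (220,238) and red pad at (330,171). The reel is at (275,237), the peg at (322,238) and the offcut at (175,198). The side view agrees. Next I'll get the yaw from the blue edge and move to a standoff, going high over the model plane.

```bash
cat > h.py <<'E'
from plant import r, gripper_to, inverse_kinematics, vision, models, telemetry
import cv2, numpy as np
from scipy.spatial.transform import Rotation as R
def ray(c,uv,z):
    k=vision.get_calibration(c); q=k["orientation"]
    d=R.from_quat(q,scalar_first=True).apply([(uv[0]-k["cx"])/k["fx"],(uv[1]-k["cy"])/k["fy"],1.])
    p=np.array(k["position"]); return p+d*(z-p[2])/d[2]
def tool(tilt,yaw=0,flip=False):
    q=R.from_euler('z',yaw)*R.from_euler('y',np.pi-tilt)*R.from_euler('z',np.pi*flip)
    return q.as_quat(scalar_first=True)
E
python3 - <<'E'
from h import *
im=cv2.imread("pics/top0.png"); hsv=cv2.cvtColor(im,cv2.COLOR_BGR2HSV)
m=cv2.inRange(hsv,(100,100,60),(130,255,255)); m[:220]=0;m[250:]=0;m[:,:190]=0;m[:,255:]=0
v,u=np.nonzero(m); print(len(u),u.min(),u.max(),v.min(),v.max())
P=np.array([ray("top",(a,b),.045) for a,b in zip(u,v)])
f=np.polyfit(P[:,1],P[:,0],1); print("yaw from tray",-np.degrees(np.arctan(f[0])),P.mean(0),P[:,1].min(),P[:,1].max())
cv2.imwrite("pics/crop.png",cv2.resize(im[145:260,150:350],None,fx=4,fy=4,interpolation=cv2.INTER_CUBIC))
print(telemetry.current_tool_rot())
for p in [(.4,0,.4),(.31,.374,.2)]:
  for fl in (0,1):
    print(p,fl,inverse_kinematics(p,tool(.5,0,fl)))
for fl in (0,1): print(inverse_kinematics((.519,.164,.16),tool(0,0,fl)))
E
```

```text
78 200 240 236 239
yaw from tray 3.0324462509717662 [0.39544669 0.37647943 0.045     ] 0.336453711210188 0.4166886555046194
[6.94712718e-05 9.79386351e-01 2.01995966e-01 7.00607304e-06]
(0.4, 0, 0.4) 0 [-0.31377497 -0.34242611  1.79269325  0.1584531   1.21622228 -1.90364548]
(0.4, 0, 0.4) 1 [-0.31377497 -0.34242611  1.79269325  0.1584531   1.21622228  1.23794718]
(0.31, 0.374, 0.2) 0 [ 1.04928569  0.06876269  1.97157151 -0.55229412  0.91463438 -0.22006261]
(0.31, 0.374, 0.2) 1 None
[ 1.78210858e-01  2.79600123e-01  1.68324182e+00 -4.44089210e-16
  1.17875071e+00 -1.39258547e+00]
[ 1.78210858e-01  2.79600123e-01  1.68324182e+00 -4.44089210e-16
  1.17875071e+00  1.74900719e+00]
```

View pics/crop.png

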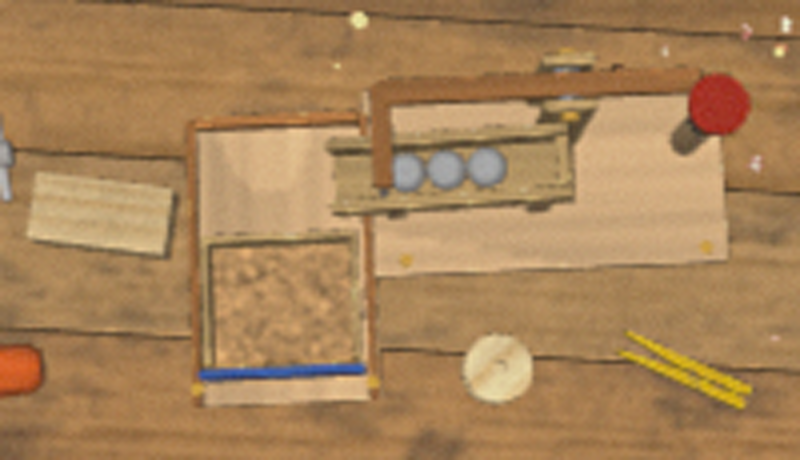

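The crop shows the blue front at about (285,372), with the tray 10 mm or so from the front end of its bed. It also shows the pad at (719,103) and three balls at (405–487,168). I'll check the yaw and pad position by projection, then go to the standoff and push the tray.

Run:
```python
from h import *
full=lambda a,b:(150+(a+.5)/4-.5,145+(b+.5)/4-.5)
for n,a,b,z in [("pad",719,103,.116),("ballL",405,171,.07),("ballR",487,166,.078),("beamL",390,92,.115),("beamR",690,79,.115),("blueL",203,376,.052),("blueR",365,369,.052),("baseBR",726,258,.012),("baseBL",378,275,.012)]:
    print(n,ray("top",full(a,b),z).round(4))
r.move_to((.36,0.1,.40),tool(0.3)) ; print(telemetry.current_t())
r.move_to((.30,.372,.16),tool(.5,.05)); gripper_to(0.0)
print(telemetry.current_t(),telemetry.current_ee_pos(),telemetry.current_opening())
im=vision.snapshot("wrist"); cv2.imwrite("pics/w1.png",im[:,:,::-1])
for n in ["pad_top","tray_front","tray_in","gate","dispenser"]:
    print(n,[(round(float(d["score"]),2),np.round(d["at"],3)) for d in models.mark_of(n,"wrist")[:2]])
```

```text
pad [0.5195 0.1669 0.116 ]
ballL [0.4934 0.3151 0.07  ]
ballR [0.4949 0.2748 0.078 ]
beamL [0.5244 0.3227 0.115 ]
beamR [0.5313 0.1802 0.115 ]
blueL [0.3926 0.4152 0.052 ]
blueR [0.3963 0.3346 0.052 ]
baseBR [0.4568 0.1458 0.012 ]
baseBL [0.4472 0.3286 0.012 ]
3.3667
6.1583 [0.30000541 0.37200341 0.16000822] 0.00033894347181138886
pad_top [(0.97, array([0.52 , 0.168, 0.116])), (0.44, array([0.393, 0.17 , 0.003]))]
tray_front []
tray_in [(0.73, array([0.427, 0.376, 0.019])), (0.63, array([0.519, 0.165, 0.12 ]))]
gate [(0.81, array([0.49 , 0.326, 0.061]))]
dispenser [(0.96, array([ 0.49 ,  0.306, -0.002])), (0.22, array([0.49 , 0.292, 0.077]))]
```

View pics/w1.png

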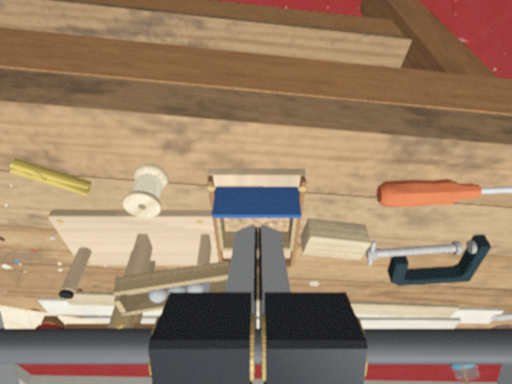

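The wrist view shows the closed fingers behind the blue front at (256,202), with the reel clear of them at (145,190). The pad fix agrees at (0.5195, 0.167, 0.116) and yaw is about +2.9°. Now I'll push the tray home.

Run:
```python
from h import *
yaw=.05; t=.5; d=np.array([np.cos(yaw),np.sin(yaw),0]); zt=np.array([np.sin(t)*d[0],np.sin(t)*d[1],-np.cos(t)])
face=np.array([.391,.375,.028]); tcp=lambda s:face+d*s-.025*zt   # tip centre s m along push axis from the face
q=tool(t,yaw)
r.move_to(tcp(-.04)+[0,0,.03],q)
r.move_l(tcp(-.04),vel=.1)
f0=np.array(telemetry.current_wrist_force())
hit=r.move_l(tcp(.08),vel=.05,guard=8)
tip=np.array(telemetry.current_ee_pos())+.025*zt
print(hit,tip,"s",(tip-face)@d,np.array(telemetry.current_wrist_force())-f0,telemetry.current_t())
im=vision.snapshot("wrist"); 
im=vision.snapshot("side"); cv2.imwrite("pics/s2.png",cv2.resize(im[140:300,170:330],None,fx=3.5,fy=3.5)[:,:,::-1])
for n in ["tray_front","tray_in"]: print(n,[(round(float(x["score"]),2),np.round(x["at"],3)) for x in models.mark_of(n,"side")[:2]])
```

```text
True [0.4428128  0.37719076 0.02705998] s 0.051857541831636524 [-4.21438519  0.47670127  0.77802941] 9.025
tray_front [(0.87, array([0.446, 0.375, 0.027])), (0.38, array([0.393, 0.268, 0.003]))]
tray_in [(0.61, array([0.492, 0.379, 0.017]))]
```

View pics/s2.png

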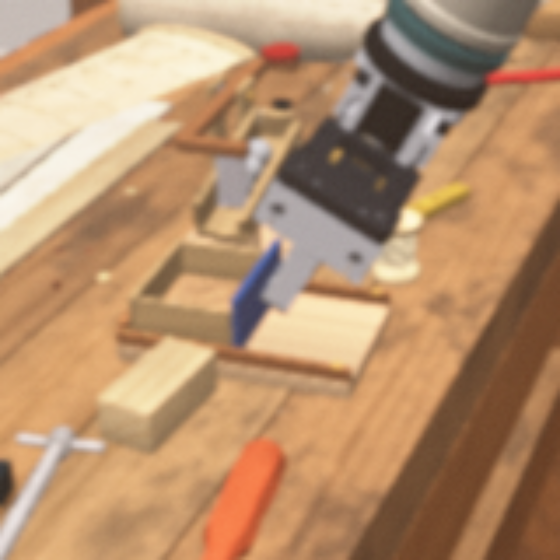

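The side crop shows the fingertips on the blue front at (255,300) and the tray under the chute mouth. I'll confirm the stop with a firmer push, then back off and press the pad.

Run:
```python
from h import *
yaw=.05; d=np.array([np.cos(yaw),np.sin(yaw),0])
p0=np.array(telemetry.current_ee_pos())
print(r.move_l(p0+d*.02,vel=.04,guard=12),(np.array(telemetry.current_ee_pos())-p0)@d,telemetry.current_wrist_force())
r.move_l(p0-d*.06,vel=.15)
r.move_l(p0-d*.06+[0,0,.14],vel=.2)
pad=np.array([.5195,.167,.116]); q=tool(0,.05); up=np.array([0,0,.025])
r.move_to(pad+up+[0,0,.05],q)
print(telemetry.current_t())
vision.snapshot("top")
for n in ["tray_in","pad_top","ball_0_center"]: print(n,[(round(float(x["score"]),2),np.round(x["at"],3)) for x in models.mark_of(n,"top")[:4]])
r.move_l(pad+up+[0,0,.006],vel=.1)
hit=r.move_l(pad+up-[0,0,.027],vel=.03,guard=14)
print("press",hit,np.array(telemetry.current_ee_pos())-up-pad,telemetry.current_wrist_force(),telemetry.current_t())
r.hold(1.5)
im=vision.snapshot("side"); cv2.imwrite("pics/s3.png",cv2.resize(im[140:300,170:330],None,fx=3.5,fy=3.5)[:,:,::-1])
im=vision.snapshot("top"); cv2.imwrite("pics/t3.png",cv2.resize(im[145:260,150:350],None,fx=4,fy=4)[:,:,::-1])
print([(round(float(x["score"]),2),np.round(x["at"],3)) for x in models.mark_of("ball_0_center","top")[:4]],telemetry.current_t())
```

```text
True 0.0002415043522655162 [-2.86408055  0.62830189  3.00640388]
11.85
tray_in [(0.9, array([0.488, 0.377, 0.018])), (0.42, array([0.493, 0.314, 0.076]))]
pad_top [(0.88, array([0.521, 0.162, 0.114]))]
ball_0_center [(0.53, array([0.493, 0.313, 0.072]))]
press True [ 0.00059991 -0.00019417 -0.02020145] [-1.99238017 -0.31542792  8.08633324] 13.5
[(0.65, array([0.489, 0.397, 0.027]))] 15.15
```

View pics/s3.png

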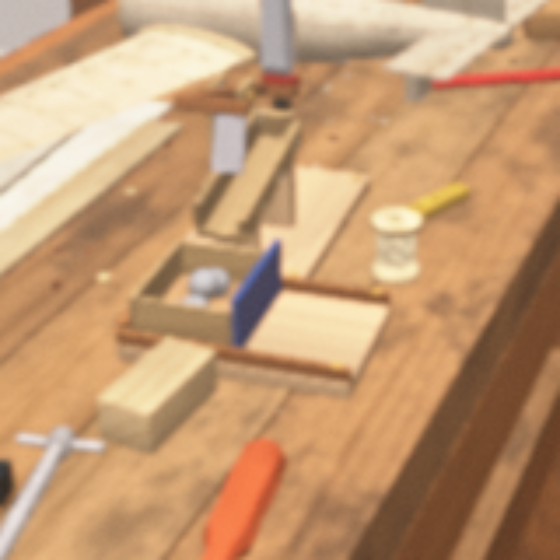

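View pics/t3.png

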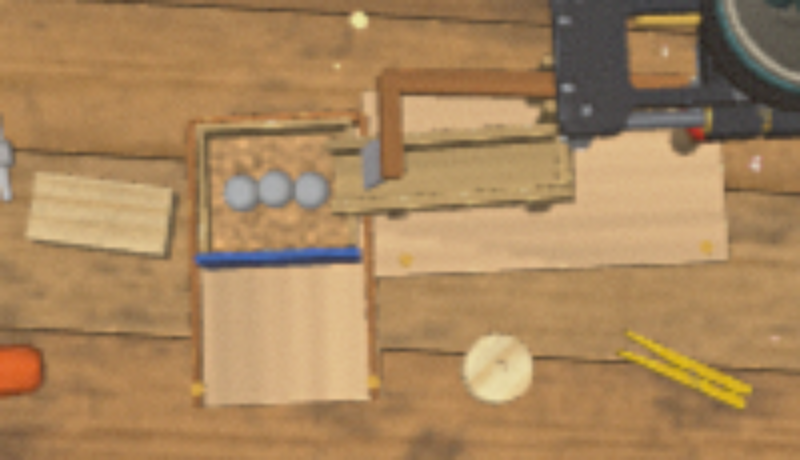

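The chute is empty and the gate is up. All three balls are in the tray, at (242,192), (275,189) and (312,190) in the top crop. I'll let go now.

Run:
```python
from h import *
p=np.array(telemetry.current_ee_pos())
r.move_l(p+[0,0,.035],vel=.05); r.move_l(p+[0,0,.15],vel=.15)
r.move_l(p+[-.22,-.1,.17],vel=.2)
r.hold(.3)
a=cv2.resize(vision.snapshot("side")[140:300,170:330],(400,400)); b=cv2.resize(vision.snapshot("top")[145:260,150:350],(400,230))
c=np.zeros((400,800,3),np.uint8); c[:,:400]=a; c[:230,400:]=b
cv2.imwrite("pics/end.png",c[:,:,::-1])
for n in ["pad_top","gate","tray_front"]: print(n,[(round(float(x["score"]),2),np.round(x["at"],3)) for x in models.mark_of(n,"top")[:1]])
print(telemetry.current_wrist_force(),telemetry.current_t())
```

```text
pad_top [(0.7, array([0.517, 0.163, 0.117]))]
gate [(0.86, array([0.493, 0.325, 0.061]))]
tray_front [(0.75, array([0.449, 0.374, 0.029]))]
[ 0.65874763 -0.68126241 -0.9490713 ] 18.8333
```

View pics/end.png

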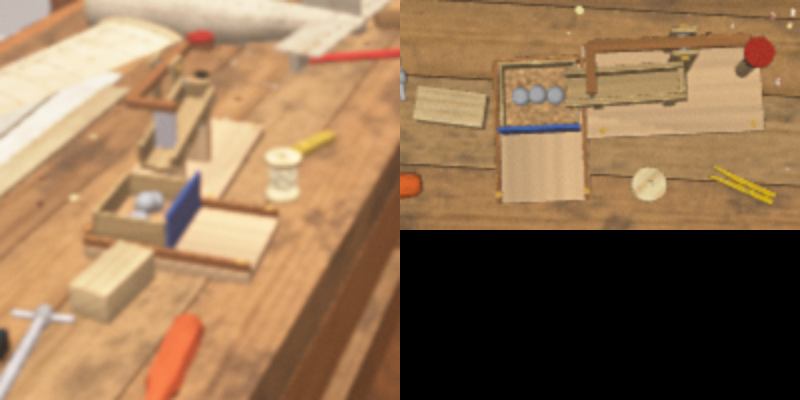

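The last picture shows the gate down at (165,130), all three balls in the tray at (520–555,95), and the blue front home. The reel, peg and offcut haven't moved, and the arm is clear.

```bash
python3 -c "
from plant import r
print(r.sign_off())"
```

```text
the job is handed in; nothing more can be done
None
```

The tray is fully home, all three balls are in it, the gate is back down, the reel, peg and offcut are as they were, and the job was handed in at about 19 s of the 38 s allowed.

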